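# Tip a paddle tile onto its back and square it to the bench stop

### The arm

A 7-joint arm with a two-finger parallel gripper is mounted at the origin on the work surface. World frame = base frame: x ahead of the robot, y to its left, z up, the work surface at z = 0. Lengths are in mm, angles in rad, forces in N, time in s.
With the tool pointing down it reaches from about 425 to 925 mm from the base axis. Payload 6.8 kg.
Tool frame: the origin (TCP) lies on the centre line of the jaws, within the pads' length; the fingertips stand 19 mm ahead of it and the grasp point (between the pads) is the TCP; z points along the fingers, y is the line along which they close (so a half turn about z gives the same grasp; the last joint's range is limited). The gripper opens to 88 mm and grips with 3 to 60 N. Pads are 20 mm wide; open, the fingers measure 115 mm over their backs; the gripper's body (75 mm by 178 mm) begins 61 mm behind the grasp point.
Start: joints at [1.073, 0.477, 0.022, 1.555, -0.011, 1.109, -0.083], TCP at [256.512, -624.378, 241.664] pointing down, gripper open.
Joint ranges: [-2.96, 2.96], [-0.34, 2.1], [-1.41, 1.46], [0.24, 2.44], [-1.37, 4.51], [0.17, 1.92], [-2.96, 2.96]. Speed limits (rad/s): [2.39, 2.39, 3.14, 3.14, 3.14, 3.14, 3.14].

### API

Orientations are given as a unit quaternion [x, y, z, w].
In Python, from rig import sensors, cams, job_done, spotter gives the robot as it stands. The module is installed in compiled form; this text tells all that it offers.
- The arm moves only by the tool arm_command, never from a script. Its argument "motion" is a list of rows, each a list of 4 numbers: the shift along the tool's x, y, z in cm, then the turn about the tool's z in rad. A call has 1 to 8 rows; each row is the pose to reach, as a shift and turn from the pose commanded when the call began, along the tool's axes at that moment; what a row does not reach only later rows make up. A row lasts 1/8 s, in which the tool goes at most 62.5 mm and 10.7 degrees, less where a joint would pass 70% of its speed; a pose out of reach is approached as far as the arm can. A call with a gripper value outside its range is refused whole. "jaw" is the opening, from 0 (shut) to 1 (fully open), set as the call begins (left out, the last holds). The fingers move at their own pace and stop on an object; "squeeze" is the grip in N (left out, the last holds). Time passes only in rows, so rows that repeat a pose let the fingers close. It gives the time, the measured TCP pose, the force, the opening and the grip force at its end, in the units of the state.
- sensors.state(): the state, without advancing time (a new reading comes with each control period).
- cams.snapshot(name): name is "side" or "top" or "wrist"; returns the picture (384x512x3 uint8, red, green, blue); there is no depth.
- cams.camera_params(name): a dict with "vfov" (degrees; the focal length in pixels is half the picture's height over the tangent of half this angle, whatever the lens; pixels are square), "cx", "cy" (the principal point, pixels), "cam_to_world" (4x4, takes a point from camera to world coordinates). Camera axes: x right, y down, z forward; pixel columns grow to the right and rows downward; lengths in mm; the calibration is good to about 2 mm. A picture is of the moment at which its call begins: read the wrist's pose just before it. camera_params takes no time and is no camera call; for the wrist camera it gives the pose at the moment of the call.
- job_done(): hands the job in; it is judged then, once.
Trained networks look in the newest picture that a camera, given by its name, has taken for a name from the list of things; names that differ only in an ending like _2 or _b are one class to them, and where a whole thing is asked for, a point or a joint stands for the part that bears it (a point fixed in the world has none). Each returns a list of dicts, best first, with "p" (0 to 1); they miss things now and then, are a little off and sometimes report something else, mostly with a low value. They report only what shows in the picture. A call takes as long as a camera call. They do not tell look-alikes from the thing itself.
- spotter.recognise(target, camera): "box" ([left, top, right, bottom] in pixels, round what is visible of it).
The state is a dict: "t": time; "joints": joint angles; "qd": joint speeds; "joint_efforts": joint torques, N m; "eef_pos": TCP position; "orientation": TCP orientation; "contact_force": force on the tool from outside, world axes, zero at the start; "torque": the same for the moment, N m; "finger_gap": opening from 0.0 (shut) to 1.0 (fully open); "grasp_force": force on a finger pad.
Only numpy, scipy, OpenCV 4.12 (cv2) and the standard library are available. Lean on these libraries where they do the work, as an engineer would, in place of code of your own. Each camera call takes 0.05 s, during which the arm holds its last target. There are 200 camera calls.

### The job

The wooden tile is standing on its edge with its dark curved paddle facing sideways, towards the robot. By pushing only, tip it over onto its back so that it lies flat with the paddle pointing up, and push it along the bench until its far edge lies flush along the aluminium stop strip, the whole edge within the strip's length. Do not grasp or lift the tile or tip it any other way, and leave the blue-capped marker, the blue tape roll, the yellow bin and the spare paddle where they are.

Things in the scene. Friction and masses are not known exactly. Their poses are not given: they have to be found in the camera images.
- tile: Loose wooden tile, 65 mm deep (x), 130 mm wide (y), 120 mm tall (z) as it stands; 0.45 to 0.8 kg, centre of mass near its middle. Pale plywood face on its -x side with a dark walnut paddle, brown body. Origin: centre of the underside as it stands; z up, -x looks to the robot, turned by up to 0.7 rad. On its back it is 65 mm high, x points down and z levelly away; it slides under 2 to 10 N.
- tile_paddle (a point): Outermost point of the dark paddle, 30 mm out from the middle of the pale face (tile frame -62.5, 0, 60 mm). The paddle is 22 mm wide and covers 38 to 94 mm of the standing tile's height; the face is free beside and above it. The point is 60 mm above the bench when the tile stands, 95 mm when it lies on its back.
- tile_heel (a point): Middle of the rear lower edge (tile frame 32.5, 0, 0 mm), axes as the tile's. Pushed on the pale face near its top with a few N, the tile pivots about this edge, which stays on the bench, passes balance at about 0.5 rad and falls on its back by itself. Then the former underside is the upright side nearest the robot, above this edge, and the former top is the far side, 120 mm beyond.
- tile_corner_l (a point): Rear upper corner of the tile on its +y side (tile frame 32.5, 65, 120 mm). When the tile lies on its back this is the left end of the far lower edge, on the bench.
- tile_corner_r (a point): Rear upper corner of the tile on its -y side (tile frame 32.5, -65, 120 mm). When the tile lies on its back this is the right end of the far lower edge, on the bench.
- stop_face (a point): Middle of the lower edge, on the bench, of the near face of the stop: a fixed straight aluminium strip with dark slots on top, 440 mm long, 24 mm deep, 25 mm high, beyond the tile. x points away from the robot, square to the strip (up to 0.22 rad from the world's x); y runs along the strip, which ends at y = -220 and +220 mm.
- marker: Loose thick marker standing upright, white with blue cap, 24 mm diameter, 120 mm high; origin at the middle of its foot. To be left alone.
- tape: Loose roll of blue tape lying flat, 84 mm outside diameter, 24 mm high; origin at the centre of its underside. To be left alone.
- bin: Loose open yellow bin, 70 x 90 mm, 45 mm high; origin at the centre of its underside. To be left alone.
- spare: Loose spare walnut paddle lying on the bench, about 95 mm long, 16 mm wide, 25 mm high; origin on its underside, its x along its length. To be left alone.
Mind the look-alikes: they are no part of the job. Of the things that look like the tile, the smaller one is meant.

How it is judged (in metres and radians):
On the way:
1. the tile lies on its back with the paddle up (height (world z) of tile_paddle above 0.088 m and height (world z) of each of tile_corner_l, tile_corner_r below 0.008 m), for 0.2 s.
At the end, for the whole second after the job is handed in: The tile lies flat on its back, paddle up (far corners and heel within 6 mm of the bench, paddle tip above 88 mm), at rest, with both far corners within 5 mm of the stop's near face and within the strip's length (height (world z) of tile_paddle above 0.088 m and height (world z) of each of tile_heel, tile_corner_l, tile_corner_r below 0.006 m and x of tile_corner_l in the frame of stop_face between -0.005 and 0.005 m and x of tile_corner_r in the frame of stop_face between -0.005 and 0.005 m and y of tile_corner_l in the frame of stop_face below 0.222 m and y of tile_corner_r in the frame of stop_face above -0.222 m and linear speed of tile below 0.01 m/s and angular speed of tile below 0.1 rad/s); the robot touches nothing.
It fails at once if the tile is lifted: its heel rises more than 20 mm off the bench or its paddle above 130 mm (height (world z) of tile_heel above 0.02 m or height (world z) of tile_paddle above 0.13 m).
It fails at once if the tile is tipped onto its paddle (height (world z) of tile_paddle below 0.04 m).
It fails at once if the marker, tape roll, yellow bin or spare paddle is moved by more than 15 mm (distance of any of marker, tape, bin, spare from where it was at the start of the episode above 0.015 m).
It also fails if it takes over 48 s, if anything falls off the work surface, if the arm or the gripper's body presses on something with over 40 N, if the wrist force passes 120 N, or if a joint passes its speed limit or range.

## Working session

There is one attempt and no reset: what is moved stays moved. The work goes in short steps, Python scripts to look and compute and a tool call to move; the robot and the scene stay as the last step left them, time stands still between calls to the robot, and variables do not carry over. Pictures are saved under pics/ and viewed, at most 10 in all, crops included, and the job is handed in when it is done.

Besides the shell and the picture viewer there is one more tool, called after ">>>" as a command line: name --pt "numbers of a row" for each row, then --argument value for the rest. arm_command: Moves the arm, as the interface text tells. Its arguments: {"type":"object","properties":{"motion":{"type":"array","items":{"type":"array","items":{"type":"number"}}},"jaw":{"type":"number"},"squeeze":{"type":"number"}},"required":["motion"]}

```bash
mkdir -p pics
cat > h.py <<'E'
import numpy as np, cv2
from rig import sensors, cams, job_done, spotter
def cam(n):
    c=cams.camera_params(n); f=192/np.tan(np.radians(c["vfov"])/2); return c,f
def px2plane(n,u,v,z=0.,c=None):
    c,f=c or cam(n); T=np.array(c["cam_to_world"]); d=T[:3,:3]@np.array([(u-c["cx"])/f,(v-c["cy"])/f,1]); o=T[:3,3]
    return o+d*(z-o[2])/d[2]
def w2px(n,p,c=None):
    c,f=c or cam(n); T=np.array(c["cam_to_world"]); q=T[:3,:3].T@(np.array(p,float)-T[:3,3])
    return np.array([c["cx"]+f*q[0]/q[2],c["cy"]+f*q[1]/q[2]])
E
python3 - <<'E'
from h import *
ims=[]
for n in ["side","top"]:
    im=cams.snapshot(n); cv2.imwrite(f"pics/{n}0.png",cv2.resize(im[:,:,::-1],(800,600)))
    c,f=cam(n); print(n,f,c["cx"],c["cy"],np.round(c["cam_to_world"],3).tolist())
    for t in ["tile","stop_face","marker","tape","bin","spare"]:
        try: print(t,[(np.round(r["box"]).tolist(),round(r["p"],2)) for r in spotter.recognise(t,n)])
        except Exception as e: print(t,e)
s=sensors.state();print(s["t"],s["eef_pos"],s["orientation"],s["finger_gap"])
E
```

```text
side 347.2056589438518 254.7685590515345 187.16709656036232 [[0.975, -0.136, 0.174, 413.496], [-0.221, -0.622, 0.751, -689.954], [0.006, -0.771, -0.637, 675.092], [0.0, 0.0, 0.0, 1.0]]
tile [([204.0, 158.0, 242.0, 223.0], 0.94), ([157.0, 197.0, 220.0, 310.0], 0.84)]
stop_face [([291.0, 152.0, 353.0, 261.0], 0.68)]
marker [([259.0, 261.0, 266.0, 304.0], 0.97)]
tape [([254.0, 139.0, 274.0, 155.0], 0.67)]
bin [([304.0, 253.0, 344.0, 299.0], 0.86)]
spare [([206.0, 152.0, 219.0, 164.0], 0.46)]
top 362.61526309113333 252.0839821642138 188.07003013509853 [[0.022, -0.995, 0.1, 508.331], [-1.0, -0.023, -0.018, 12.095], [0.02, -0.1, -0.995, 880.027], [0.0, 0.0, 0.0, 1.0]]
tile [([287.0, 255.0, 384.0, 317.0], 0.95), ([201.0, 206.0, 265.0, 254.0], 0.68)]
stop_face [([160.0, 116.0, 340.0, 131.0], 0.84)]
marker [([111.0, 139.0, 148.0, 171.0], 0.63), ([357.0, 213.0, 390.0, 226.0], 0.55)]
tape [([110.0, 137.0, 148.0, 171.0], 0.79)]
bin [([337.0, 136.0, 384.0, 177.0], 0.66), ([358.0, 213.0, 390.0, 227.0], 0.41)]
spare [([113.0, 216.0, 154.0, 233.0], 0.58), ([336.0, 136.0, 385.0, 179.0], 0.28)]
0.7 [ 256.49782671 -624.39525093  241.67396742] [9.81074109e-01 1.93632623e-01 1.12906668e-05 2.86039284e-05] 0.9976298625871712
```

View pics/side0.png

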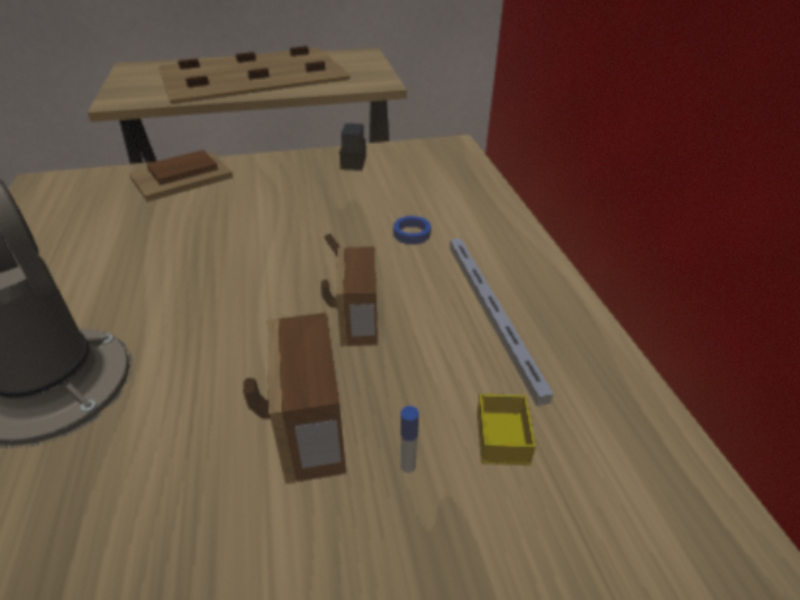

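View pics/top0.png

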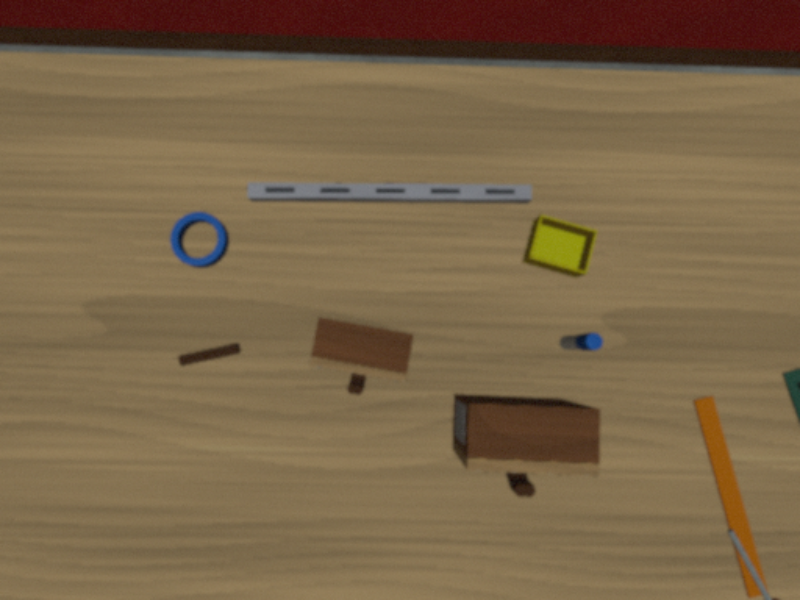

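The top view (512 px scale) shows two tile look-alikes: a small one at about (232,221) with its paddle at (228,245), and a large one at about (341,277). The spare paddle at (134,226) is also similar. I choose the small one and check it in a crop while measuring.

Run:
```python
from h import *
for n,bx in [("top",(190,195,280,260)),("side",(190,140,260,235))]:
    im=cams.snapshot(n); np.save(f"pics/{n}.npy",im)
    l,t,r,b=bx; cr=im[t:b,l:r,::-1]; k=5
    cv2.imwrite(f"pics/crop_{n}.png",cv2.resize(cr,None,fx=k,fy=k,interpolation=cv2.INTER_CUBIC))
a=cv2.imread("pics/crop_top.png");b=cv2.imread("pics/crop_side.png")
H=max(a.shape[0],b.shape[0]);o=np.zeros((H,a.shape[1]+b.shape[1],3),np.uint8);o[:a.shape[0],:a.shape[1]]=a;o[:b.shape[0],a.shape[1]:]=b
cv2.imwrite("pics/crops.png",o)
im=np.load("pics/top.npy").astype(int)
hsv=cv2.cvtColor(im.astype(np.uint8),cv2.COLOR_RGB2HSV)
for (u,v) in [(232,221),(228,245),(232,240),(245,250)]: print((u,v),im[v,u],hsv[v,u])
# tile top
R,G,B=im[...,0],im[...,1],im[...,2]
m=((R-G>22)&(R>60)).astype(np.uint8); m2=np.zeros_like(m); m2[200:240,190:275]=m[200:240,190:275]
cs,_=cv2.findContours(m2,0,2);c=max(cs,key=cv2.contourArea);q=cv2.boxPoints(cv2.minAreaRect(c));print(q.tolist())
P=np.array([px2plane("top",*p,120)[:2] for p in q]);print(P.round(1).tolist(),np.linalg.norm(np.roll(P,-1,0)-P,axis=1))
m=((B>=R-5)&(R>90)).astype(np.uint8);m2=np.zeros_like(m);m2[110:135,150:350]=m[110:135,150:350]
cs,_=cv2.findContours(m2,0,2);c=max(cs,key=cv2.contourArea);q=cv2.boxPoints(cv2.minAreaRect(c));print(q.tolist())
P=np.array([px2plane("top",*p,25)[:2] for p in q]);print(P.round(1).tolist(),np.linalg.norm(np.roll(P,-1,0)-P,axis=1))
```

```text
(232, 221) [89 61 41] [ 13 138  89]
(228, 245) [41 26 22] [  6 118  41]
(232, 240) [79 60 36] [ 17 139  79]
(245, 250) [132 113  80] [ 19 100 132]
[[197.54153442382812, 232.58912658691406], [203.13275146484375, 202.5363311767578], [264.2947998046875, 213.9153289794922], [258.7035827636719, 243.96812438964844]]
[[489.2, 109.8], [551.9, 100.4], [531.0, -28.1], [468.5, -17.6]] [ 63.35423844 130.20702048  63.36437118 129.10376735]
[[158.9416961669922, 126.33525848388672], [159.00743103027344, 116.9371109008789], [339.06158447265625, 118.19623565673828], [338.995849609375, 127.5943832397461]]
[[737.8, 223.6], [760.9, 224.5], [769.8, -210.6], [746.4, -210.4]] [ 23.11138394 435.18121329  23.34337189 434.03066327]
```

View pics/crops.png

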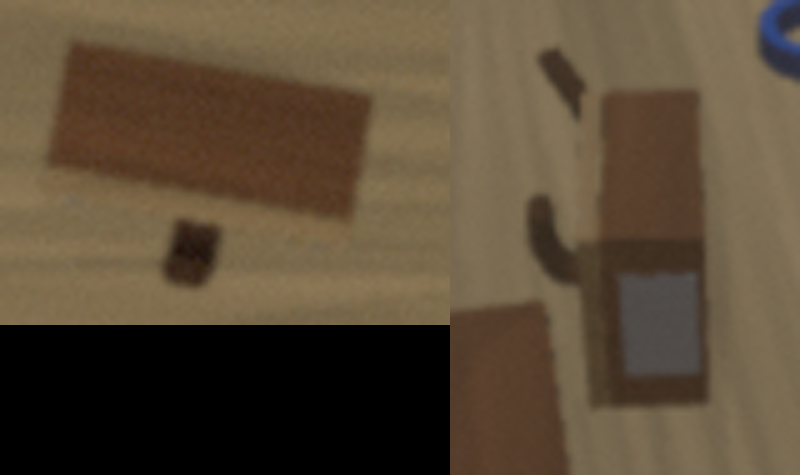

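The crop shows a pale face and a paddle towards the robot. The top measures 63 x 130 mm at z = 120, so this is the wanted small tile. Its centre is about (510,41) and its yaw about -0.161. The stop face is at about (742,7) with yaw about +0.02. My plan is to push with the open gripper, fingers either side of the paddle.

>>> arm_command --pt "4.4 -2.6 0 0.07" --pt "8.7 -5.2 0 0.14" --pt "13.1 -7.8 0 0.21" --pt "17.4 -10.4 0 0.28" --pt "21.8 -13.0 0 0.35" --pt "26.1 -15.6 0 0.42" --pt "30.5 -18.2 0 0.49" --pt "34.9 -20.8 0 0.55" --jaw 1

```text
t: 1.8
eef_pos: [501.2, -298.0, 242.0]
orientation: [0.997, -0.081, 0.0, 0.0]
contact_force: [0.5, -0.6, -1.9]
finger_gap: 0.998
grasp_force: 0.0
```

>>> arm_command --pt "-1.4 -4.2 0 0" --pt "-2.8 -8.4 0 0" --pt "-4.3 -12.6 0 0" --pt "-5.7 -16.8 0 0" --pt "-7.1 -21.0 0 0" --pt "-8.5 -25.2 0 0" --pt "-9.9 -29.4 0 0" --pt "-11.3 -33.6 0 0"

```text
t: 2.8
eef_pos: [442.1, 51.7, 242.0]
orientation: [0.997, -0.08, 0.0, -0.0]
contact_force: [1.2, -0.4, -0.5]
finger_gap: 1.003
grasp_force: 0.0
```

Run:
```python
from h import *
import time
s=sensors.state();print(s["t"],s["eef_pos"],s["orientation"],s["joints"])
im=cams.snapshot("wrist"); cv2.imwrite("pics/w1.png",im[:,:,::-1])
im=cams.snapshot("side"); cv2.imwrite("pics/s1.png",im[:,:,::-1])
cv2.imwrite("pics/ws1.png",np.vstack([cv2.imread("pics/w1.png")[:300],cv2.imread("pics/s1.png")[85:]]))
# refine side check: predicted tile top corners in side view
a=-.161;Rm=np.array([[np.cos(a),-np.sin(a)],[np.sin(a),np.cos(a)]])
for x,y in [(-32.5,65),(32.5,65),(32.5,-65),(-32.5,-65)]: 
    p=Rm@[x,y]+[510.2,41.1]; print(w2px("side",[*p,120]).round(1), w2px("side",[*p,0]).round(1))
```

```text
2.8 [442.10945153  51.704698   242.00236567] [ 9.96786813e-01 -8.00989335e-02  4.56328932e-04 -3.72748559e-05] [-0.00285897  0.10957574 -0.27120027  2.06352587  0.03577322  0.97188119
 -2.02382362]
[216.4 158.3] [219.  191.1]
[239.7 157.6] [240.6 190.4]
[241.2 187.1] [242. 221.]
[215.2 188. ] [218.1 222. ]
```

View pics/ws1.png

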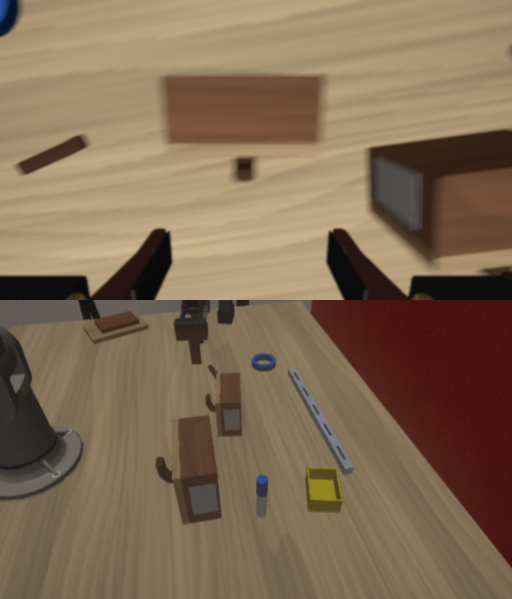

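The wrist view shows the tile (163–325, 75–142) square to the jaws, with its paddle at (244,168) between the fingers. I lower and approach.

>>> arm_command --pt "0 0 4.5 0" --pt "0 0 9 0" --pt "0 0 12.5 0" --pt "0 0 13.1 0" --pt "0.7 0 13.1 0" --pt "1.4 0 13.1 0" --pt "2.0 0 13.1 0" --pt "2.4 0 13.1 0"

```text
t: 3.9
eef_pos: [466.1, 46.6, 111.1]
orientation: [0.997, -0.08, -0.0, 0.0]
contact_force: [-3.6, 1.2, 3.3]
finger_gap: 1.004
grasp_force: 1.9
```

>>> arm_command --pt "0.5 0 0 0" --pt "1.0 0 0 0" --pt "1.5 0 0 0" --pt "2.0 0 0 0" --pt "2.5 0 0 0" --pt "3.0 0 0 0" --pt "3.3 0 0 0" --pt "3.6 0 0 0"

```text
t: 4.9
eef_pos: [502.0, 40.7, 110.6]
orientation: [0.997, -0.08, 0.0, -0.0]
contact_force: [-0.6, -0.7, 1.5]
finger_gap: 1.002
grasp_force: 0.5
```

Run:
```python
from h import *
im=cams.snapshot("side"); cv2.imwrite("pics/s2.png",cv2.resize(im[130:250,170:330,::-1],None,fx=4,fy=4))
```

```text
(no output)
```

View pics/s2.png

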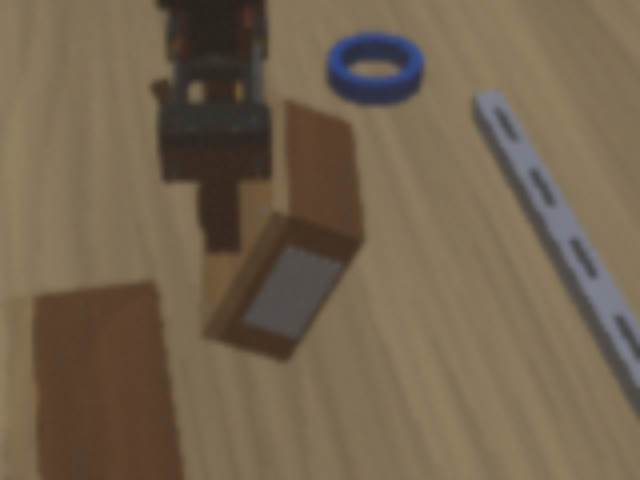

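The tile is tilted about 0.45 rad, pivoting cleanly at (290,360), so I continue gently past balance.

>>> arm_command --pt "0.3 0 0 0" --pt "0.6 0 0 0" --pt "0.9 0 0 0" --pt "1.2 0 0 0" --pt "1.4 0 0 0" --pt "1.4 0 0 0" --pt "1.4 0 0 0" --pt "1.4 0 0 0"

```text
t: 5.95
eef_pos: [515.3, 38.5, 110.6]
orientation: [0.997, -0.08, -0.0, 0.0]
contact_force: [-0.6, 0.3, 0.8]
finger_gap: 0.999
grasp_force: 0.0
```

Run:
```python
from h import *
im=cams.snapshot("side");im2=cams.snapshot("top"); np.save("pics/top3.npy",im2)
cv2.imwrite("pics/s3.png",np.hstack([cv2.resize(im[130:270,170:330,::-1],None,fx=2.5,fy=2.5),cv2.resize(im2[110:250,190:350,::-1],None,fx=2.5,fy=2.5)]))
```

```text
(no output)
```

View pics/s3.png

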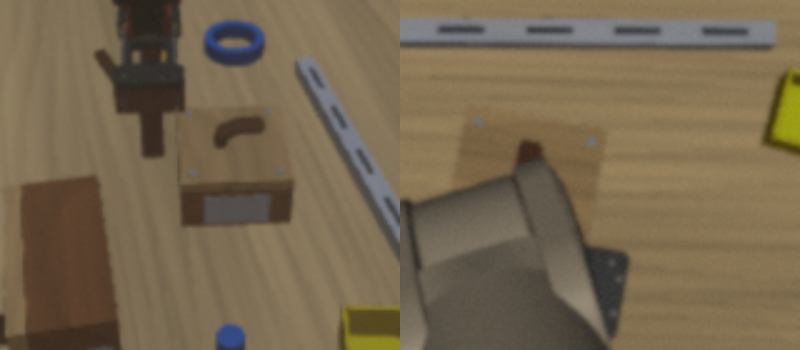

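The tile lies on its back with the paddle up. Next I back off, square the tool to the stop and lower it for sliding.

>>> arm_command --pt "-1.5 0.3 0 0" --pt "-3.9 0.9 0 -0.05" --pt "-3.9 0.9 2 -0.1" --pt "-3.9 0.9 4 -0.15" --pt "-3.9 0.9 6.0 -0.18" --pt "-3.9 0.9 6.3 -0.18" --pt "-3.9 0.9 6.3 -0.18"

```text
t: 6.92
eef_pos: [475.1, 35.9, 48.0]
orientation: [1.0, 0.01, -0.0, 0.0]
contact_force: [0.4, 0.4, 0.3]
finger_gap: 1.0
grasp_force: 0.0
```

```bash
cat > meas.py <<'E'
from h import *
im=cams.snapshot("side");w=cams.snapshot("wrist");C=cam("wrist");t=cams.snapshot("top")
s=sensors.state();print(s["t"],s["eef_pos"],s["orientation"])
o=np.hstack([cv2.resize(im[130:270,170:360,::-1],(400,300)),cv2.resize(t[100:235,170:350,::-1],(400,300)),])
cv2.imwrite("pics/m.png",np.vstack([o,cv2.resize(np.hstack([w[:,:,::-1],np.zeros((384,170,3),np.uint8)]),(533,300))[:, :400].repeat(1,0) if 0 else np.hstack([cv2.resize(w[:,:,::-1],(400,300)),np.zeros((300,400,3),np.uint8)])]))
E
python3 meas.py; python3 -c "
from h import *
for p in [(216,152),(273.2,160)]: print(px2plane('top',*p,65))"; mv pics/m.png pics/m1.png
```

```text
7.075 [475.86772602  35.94143032  48.40407253] [ 9.99952759e-01  9.69837173e-03  6.48812404e-04 -3.26599428e-05]
[670.83980478  81.60044985  65.        ]
[655.6700951  -49.09945722  65.        ]
```

View pics/m1.png

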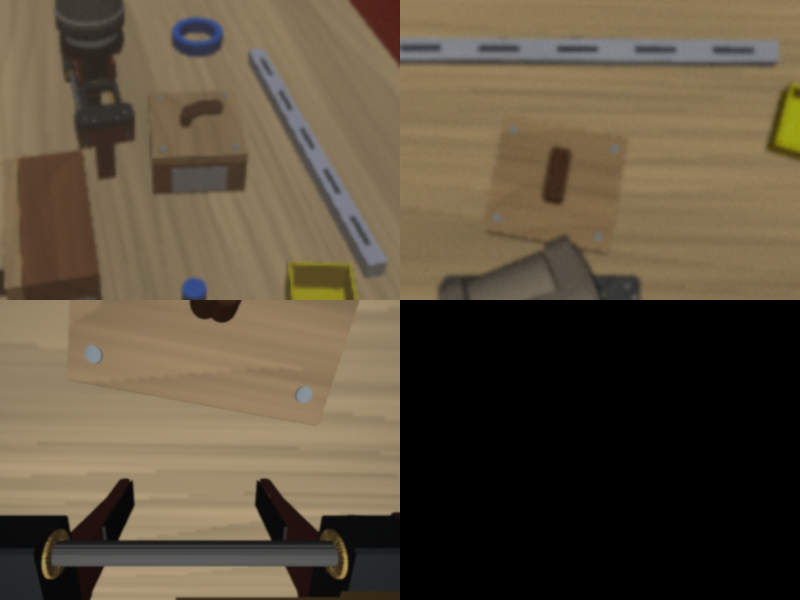

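>>> arm_command --pt "2 0 0 0" --pt "3.8 0 0 0" --pt "4.4 0 0 0" --pt "5.2 0 0 0" --pt "6.0 0 0 0" --pt "6.8 0 0 0" --pt "7.6 0 0 0" --pt "8.4 0 0 0"

```text
t: 8.07
eef_pos: [560.0, 37.6, 47.5]
orientation: [1.0, 0.01, -0.0, -0.0]
contact_force: [-3.5, 0.0, 0.2]
finger_gap: 1.0
grasp_force: 1.5
```

>>> arm_command --pt "0.6 0 0 0" --pt "1.2 0 0 0" --pt "1.8 0 0 0" --pt "2.4 0 0 0" --pt "3.0 0 0 0" --pt "3.5 0 0 0" --pt "3.8 0 0 0" --pt "3.8 0 0 0"

```text
t: 9.07
eef_pos: [598.0, 38.3, 47.8]
orientation: [1.0, 0.01, 0.0, -0.0]
contact_force: [0.6, -0.5, -0.6]
finger_gap: 1.003
grasp_force: 0.4
```

```bash
python3 meas.py; mv pics/m.png pics/m2.png
```

```text
9.225 [598.04064271  38.35071343  47.99066906] [ 9.99951157e-01  9.85892463e-03  6.91186165e-04 -8.33842233e-05]
```

View pics/m2.png

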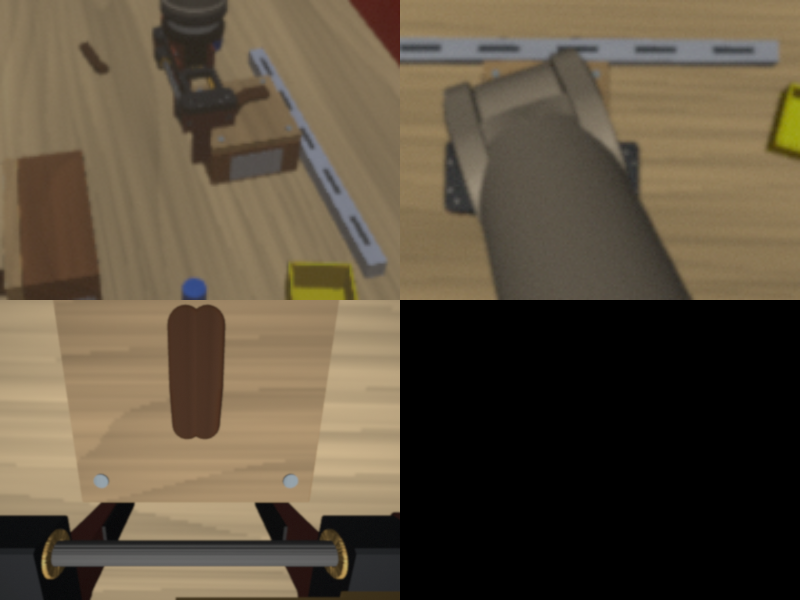

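The tile is square to the tool and just short of the strip, so I inch forward until the force rises.

>>> arm_command --pt "0.2 0 0 0" --pt "0.4 0 0 0" --pt "0.6 0 0 0" --pt "0.8 0 0 0" --pt "1.0 0 0 0" --pt "1.2 0 0 0"

```text
t: 9.98
eef_pos: [608.5, 38.5, 47.8]
orientation: [1.0, 0.01, -0.001, 0.0]
contact_force: [-5.2, -0.1, 4.2]
finger_gap: 0.999
grasp_force: 2.6
```

>>> arm_command --pt "0.15 0 0 0" --pt "0.3 0 0 0" --pt "0.3 0 0 0"

```text
t: 10.35
eef_pos: [609.8, 38.6, 47.5]
orientation: [1.0, 0.01, -0.003, 0.0]
contact_force: [-10.7, -0.4, 7.6]
finger_gap: 1.0
grasp_force: 5.1
```

>>> arm_command --pt "0.15 0 0 0" --pt "0.3 0 0 0" --pt "0.3 0 0 0" --pt "0.3 0 0 0"

```text
t: 10.85
eef_pos: [609.8, 38.6, 47.0]
orientation: [1.0, 0.01, -0.006, 0.001]
contact_force: [-18.8, -1.0, 12.9]
finger_gap: 1.0
grasp_force: 9.1
```

Force is rising with no motion, so the tile is seated. I back off and check.

>>> arm_command --pt "-0.3 0 0 0" --pt "-0.6 0 0 0" --pt "-1.5 0 0 0" --pt "-3.5 0 0 0" --pt "-7 0 0 0" --pt "-11 0 -2 0" --pt "-14 0 -6 0" --pt "-16 0 -10 0"

```text
t: 11.85
eef_pos: [454.1, 35.4, 148.7]
orientation: [1.0, 0.01, 0.0, 0.0]
contact_force: [0.4, -0.7, 0.4]
finger_gap: 1.0
grasp_force: 0.0
```

Run:
```python
from h import *
t=cams.snapshot("top");s=cams.snapshot("side")
print(sensors.state()["contact_force"])
for n in "marker tape bin spare".split(): print(n,[np.round(r["box"]).tolist() for r in spotter.recognise(n,"top")][:1])
cv2.imwrite("pics/f.png",np.hstack([cv2.resize(t[100:200,190:290,::-1],(400,400)),cv2.resize(s[130:240,250:360,::-1],(400,400))]))
```

```text
[0.4148162  0.81498859 0.3183257 ]
marker [[357.0, 211.0, 387.0, 222.0]]
tape [[110.0, 136.0, 149.0, 167.0]]
bin [[336.0, 133.0, 386.0, 178.0]]
spare [[114.0, 221.0, 154.0, 233.0]]
```

View pics/f.png

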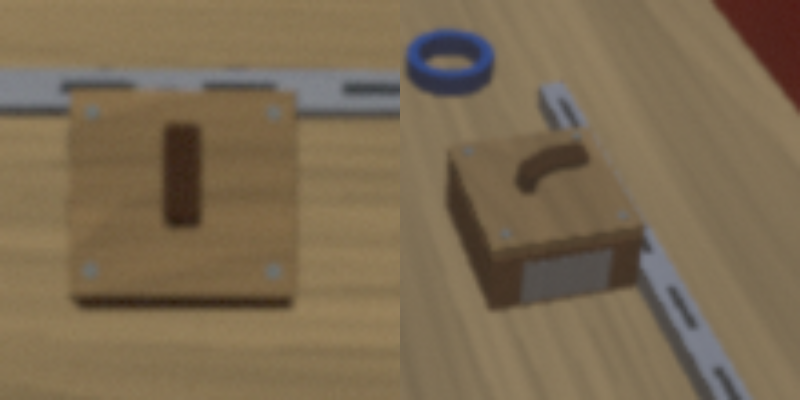

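The tile is flat with its paddle up. Its far edge at (70–298, 90) is parallel to and touching the strip. One numeric check before handing in.

Run:
```python
from h import *
for p in [(207.5,122.2),(264.2,122.4)]:
    q=px2plane("top",*p,65); print(q.round(1), "stop x:",round(742.1-0.02*(q[1]-6.6),1))
```

```text
[739.7 103.3  65. ] stop x: 740.2
[742.8 -27.   65. ] stop x: 742.8
```

```bash
python3 -c "
from rig import job_done
print(job_done())"
```

```text
the job is handed in; nothing more can be done
None
```

The job is handed in, verdict not shown: the tile was tipped by pushing only and lies flat on its back, paddle up, with its far edge measured within about 1 mm of the stop face and inside the strip's length; the other objects showed no significant movement.

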